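# Close the tile press: bed home, one turn down

### The job

A tile whose relief has just been glued on lies in the sliding bed tray of the small bench screw press. Push the tray by its bow handle fully home under the platen, then gently push the hand wheel round by its upright handle, clockwise seen from above, through exactly one full turn, so that the handle comes back to where it started and the pad bears on the relief. Leave the tray home, stand clear of the press, and leave the other things on the table where they are.

Things in the scene. Friction and masses are not known exactly. Their poses are not given: they have to be found in the camera images.
- press: Grey C-frame bench screw press, fixed to the table; base plate 320 x 220 mm, 22 mm high. Origin on the table right under the vertical screw axis. Its own -x axis points out of its open front, the way the tray comes out; the column stands on its +x side; z up. The tray slides along its x. The arm over the platen is 148 mm high; the hand wheel above it is the highest part.
- tray (a joint): How far the sliding bed tray stands out of the press, in m: 0 = fully home against the stop blocks at the back, about 0.045 to 0.075 at the start, 0.09 at most. It slides with about 3 N of friction and stays where it is left.
- tray_bar (a point): Middle of the bow handle at the tray's front end: a level steel bar 12 mm thick and about 85 mm long, lying across the press (along its y) 72 mm above the table, on two legs that lean back down to the tray plate (top 36 mm above the table). Free space in front of it and above it. With the tray home it is 185 mm from the screw axis.
- wheel (a joint): Angle of the hand wheel in rad, growing clockwise seen from above; at the start somewhere from 0 to 1.2. Each turn (6.283) clockwise lowers platen, screw and wheel together by 8 mm. It takes about 0.15 to 0.22 N m (about 3 N at the handle) and stays where it is left; stops at -0.3 and 9.0.
- wheel_hub (a point): Point on the wheel's vertical axis at the level of the top of the rim (182 mm above the table at wheel angle 0). Grey wheel with four spokes, rim 143 mm across and 15 mm thick; only the handle stands up above the rim, and the hub (40 mm across, 12 mm above the rim's top).
- handle (a point): Middle of the black upright handle that stands at the end of one spoke, 64 mm from the wheel's axis: round, 25 mm thick, its grip reaching from 5 mm above the rim's top to 45 mm above it; this point is 24 mm above the rim's top. It turns and sinks with the wheel, and may be pushed from any side.
- work_tile_top (a point): Middle of the relief on the 200 mm peach tile that lies locked in the tray, about 16 mm above the tray plate; it slides with the tray and is under the platen when the tray is home.
- sanding_block: Brown sanding block, 44 x 70 x 26 mm, loose bystander; origin under its centre.
- wax_block: Yellow wax block, 32 x 60 x 14 mm, loose bystander; origin under its centre.
- pot_teal: Dark green paint pot with black lid, 47 mm across, 55 mm high, loose bystander; origin under its centre.
- pot_white: White paint pot, 52 mm across, 61 mm high, loose bystander; origin under its centre.

How it is judged (in metres and radians):
On the way, in this order (a step that is already met when the one before it is completed fails the run):
1. the tray is pushed fully home, the wheel not yet turned (value of joint tray below 0.004 m and distance of handle from where it was at the start of the episode below 0.02 m), for 0.2 s.
2. the wheel is half way round, the tray still home (value of joint tray below 0.004 m and distance of handle from where it was at the start of the episode above 0.115 m).
At the end, for the whole second after the job is handed in: The tray stands within 4 mm of home; the wheel is at rest one full clockwise turn from where it started, to within about 16 degrees: the handle within 20 mm of its starting point (8 mm of that is the sinking of the screw) (all of step 1 and value of joint wheel between 5.93 and 7.83 rad and velocity of joint wheel between -0.05 and 0.05 rad/s); the robot touches nothing.
It fails at once if the wheel is turned while the tray is not home (value of joint tray above 0.006 m and distance of handle from where it was at the start of the episode above 0.025 m).
It fails at once if the wheel is screwed down far beyond one turn (value of joint wheel above 7.9 rad).
It fails at once if the hand wheel is gripped hard or forced instead of gently pushed (contact force between the fingers and wheel above 30 N).
It fails at once if a loose bystander is lifted, carried or pushed away (distance of any of sanding_block, wax_block, pot_teal, pot_white from where it was at the start of the episode above 0.02 m).
It also fails if it takes over 72 s, if anything falls off the work surface, if the arm or the gripper's body presses on something with over 40 N, if the wrist force passes 120 N, or if a joint passes its speed limit or range.

### The arm

A 6-joint arm with a two-finger parallel gripper is mounted at the origin on the work surface; the furniture and walls round the work are solid. World frame = base frame: x ahead of the robot, y to its left, z up, the work surface at z = 0. Lengths are in m, angles in degrees, forces in N, time in s.
With the tool pointing down it reaches from about 0.4 to 0.825 m from the base axis. Payload 7 kg.
Tool frame: the origin (TCP) lies at the very end of the fingers, on their centre line; the grasp point (between the pads) lies 19 mm behind it (ctrl.grip_depth is the distance from the TCP to the grasp point, in m); z points along the fingers, y is the line along which they close (so a half turn about z gives the same grasp; the last joint's range is limited). The gripper opens to 88 mm and grips with 3 to 60 N. Pads are 19 mm wide; open, the fingers measure 130 mm over their backs; the gripper's body (78 mm by 193 mm) begins 47 mm behind the grasp point.
Start: joints at [85.606, 20.546, 0.682, 0, -70.136, -16.507], TCP at [0.241, 0.631, 0.227] pointing down, gripper open.
Joint ranges: [-176.03, 176.03], [-82.01, 121.73], [-58.28, 71.71], [-173.87, 95.51], [-174.79, -0.11], [-173.66, 173.66]. Speed limits (degrees/s): [136.94, 136.94, 172.46, 180, 180, 180].

### API

Orientations are given as [roll, pitch, yaw] about the fixed x, y, z axes, in that order (R = Rz(yaw) Ry(pitch) Rx(roll)).
In Python, from plant import get_obs, eyes, ctrl, spotter gives the robot as it stands.
- The arm moves only by the shell command python3 -m crank 'ROWS'. ROWS is JSON, one flat list of numbers, 7 for each row, row after row: the turn, a rotation vector about the tool's x, y, z in rad, then the shift along the tool's x, y, z in mm, then the opening, from 0 (shut) to 1 (fully open). A call has 1 to 5 rows; each row shifts and turns the commanded pose from where the row before left it, along the tool's axes as they then stand; what a row does not reach is not made up. A row lasts 1/8 s, in which the tool goes at most 62.5 mm and 10.7 degrees, less where a joint would pass 70% of its speed; a pose out of reach is approached as far as the arm can. A call is refused whole if a number of a shift passes 62.5 or a number of a turn 0.188, either way. A call with a gripper value outside its range is refused whole. The fingers move at their own pace and stop on an object; the grip force is fixed at half the most. Time passes only in rows, so rows that do not move let the fingers close. It gives the time, the measured TCP pose, the force, the opening and the grip force at its end, in the units of the state.
- get_obs(): the state, without advancing time (a new reading comes with each control period).
- eyes.snapshot(name): name is "scene" or "top" or "wrist"; returns the picture (384x512x3 uint8, blue, green, red); there is no depth.
- eyes.camera_model(name): a dict with "fx", "fy", "cx", "cy" (pixels), "extrinsics" (4x4, takes a point from camera to world coordinates). Camera axes: x right, y down, z forward; pixel columns grow to the right and rows downward; lengths in m; the calibration is good to about 2 mm. A picture is of the moment at which its call begins: read the wrist's pose just before it. camera_model takes no time and is no camera call; for the wrist camera it gives the pose at the moment of the call.
- ctrl.close_job(): hands the job in; it is judged then, once.
Trained networks look in the newest picture that a camera, given by its name, has taken for a name from the list of things; names that differ only in an ending like _2 or _b are one class to them, and where a whole thing is asked for, a point or a joint stands for the part that bears it (a point fixed in the world has none). Each returns a list of dicts, best first, with "p" (0 to 1); they miss things now and then, are a little off and sometimes report something else, mostly with a low value. They report only what shows in the picture. A call takes as long as a camera call.
- spotter.outline_of(camera, target): "region" (384x512 bool, what is visible of it) and "rect" ([left, top, width, height] in pixels, round what is visible of it).
- spotter.place_of(camera, target): "location" ([column, row] in pixels: a listed point, or the origin of a listed thing).
The state is a dict: "clock": time; "joint_pos": joint angles; "qvel": joint speeds; "tau": joint torques, N m; "tool_pos": TCP position; "orientation": TCP orientation; "force": force on the tool from outside, world axes, zero at the start; "moment": the same for the moment, N m; "opening": finger opening in m; "gripper_force": force on a finger pad.
Only numpy, scipy, OpenCV 4.12 (cv2) and the standard library are available. Lean on these libraries where they do the work, as an engineer would, in place of code of your own. Each camera call takes 0.05 s, during which the arm holds its last target. There are 200 camera calls.

## Working session

There is one attempt and no reset: what is moved stays moved. The work goes in short steps, Python scripts to look and compute and a shell command to move; the robot and the scene stay as the last step left them, time stands still between calls to the robot, and variables do not carry over. Pictures are saved under pics/ and viewed, at most 10 in all, crops included, and the job is handed in when it is done.

```bash
mkdir -p pics; cat > h.py <<'E'
import numpy as np, cv2
from plant import get_obs, eyes, ctrl, spotter
from scipy.spatial.transform import Rotation as R
def at_z(cam,px,z):
    m=eyes.camera_model(cam);T=np.array(m["extrinsics"])
    d=T[:3,:3]@np.array([(px[0]-m["cx"])/m["fx"],(px[1]-m["cy"])/m["fy"],1]);o=T[:3,3]
    return o+d*(z-o[2])/d[2]
def tri(l):
    A=np.zeros((3,3));b=np.zeros(3)
    for cam,px in l:
        m=eyes.camera_model(cam);T=np.array(m["extrinsics"])
        d=T[:3,:3]@np.array([(px[0]-m["cx"])/m["fx"],(px[1]-m["cy"])/m["fy"],1]);d/=np.linalg.norm(d)
        P=np.eye(3)-np.outer(d,d);A+=P;b+=P@T[:3,3]
    return np.linalg.solve(A,b)
def tool():
    o=get_obs();return np.array(o["tool_pos"]),R.from_euler("xyz",o["orientation"],degrees=True)
E
python3 - <<'E'
from h import *
np.set_printoptions(precision=3,suppress=True)
zs=dict(press=0,tray_bar=.072,wheel_hub=.181,handle=.205,sanding_block=0,wax_block=0,pot_teal=0,pot_white=0)
im={}
for c in("scene","top"):
    im[c]=eyes.snapshot(c)
    for n,z in zs.items():
        r=spotter.place_of(c,n)
        if r: print(c,n,np.round(r[0]["location"]),round(r[0]["p"],2),at_z(c,r[0]["location"],z))
cv2.imwrite("pics/a.png",im["scene"]);cv2.imwrite("pics/b.png",im["top"])
o=get_obs();print(o["clock"],o["tool_pos"],o["orientation"],o["force"])
E
```

```text
scene press [251. 211.] 0.92 [ 0.525 -0.082  0.   ]
scene tray_bar [290. 248.] 0.63 [0.561 0.187 0.072]
scene wheel_hub [251. 170.] 0.8 [ 0.526 -0.082  0.181]
scene sanding_block [220. 160.] 0.49 [ 0.461 -0.409  0.   ]
scene wax_block [290. 297.] 0.61 [0.633 0.292 0.   ]
scene pot_teal [304. 314.] 0.84 [0.637 0.362 0.   ]
scene pot_white [345. 304.] 0.67 [0.519 0.398 0.   ]
top press [273. 211.] 0.85 [ 0.535 -0.073  0.   ]
top tray_bar [208. 226.] 0.64 [0.556 0.18  0.072]
top wheel_hub [272. 193.] 0.66 [ 0.533 -0.063  0.181]
top handle [289. 201.] 0.64 [ 0.472 -0.097  0.205]
top sanding_block [359. 193.] 0.54 [ 0.461 -0.417  0.   ]
top wax_block [177. 224.] 0.41 [0.641 0.287 0.   ]
top pot_teal [161. 235.] 0.68 [0.622 0.357 0.   ]
top pot_white [159. 265.] 0.79 [0.518 0.402 0.   ]
0.9 [0.241 0.631 0.227] [-179.998    0.002  -20.901] [ 0.461 -0.139 -0.427]
```

View pics/a.png

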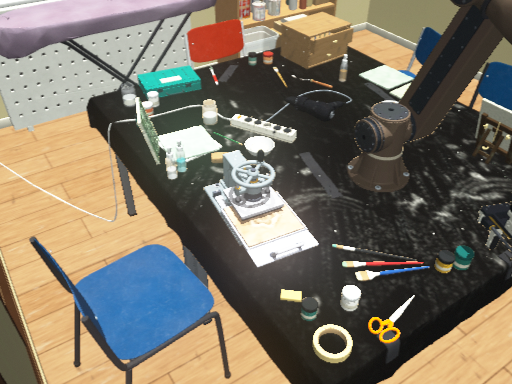

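View pics/b.png

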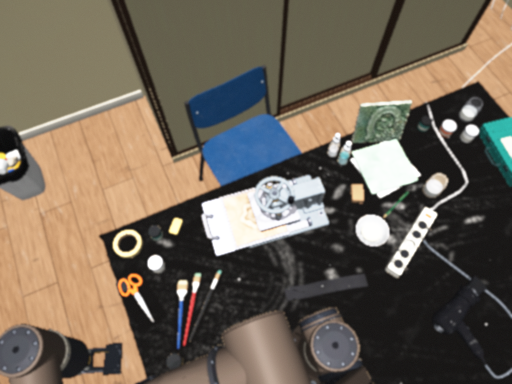

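Scene shows the press with the tray out toward +y (bar near (290,248) scene, (208,226) top), the hub at about (251,170), and the pots and wax block beyond the bar. The handle spot needs a closer look. I'll swing over in front of the press and use the wrist camera.

```bash
cat >> h.py <<'E'
def rows(target,yaw,n):
    "print n rows: straight line to target with yaw change, in tool axes (tool down)"
    p,r=tool(); t=np.array(target)
    y0=get_obs()["orientation"][2]; d=(yaw-y0+180)%360-180
    for i in range(n):
        rr=R.from_euler("xyz",[180,0,y0+d*i/n],degrees=True)
        s=rr.inv().apply((t-p)/n)*1000
        print(round(-np.radians(d)/n,3),np.round(s,1))
E
python3 -c "
from h import *
rows([.56,.25,.32],-96,10)"
```

```text
0.131 [43.4 24.2 -9.3]
0.131 [46.2 18.3 -9.3]
0.131 [48.2 12.1 -9.3]
0.131 [49.3  5.7 -9.3]
0.131 [49.7 -0.8 -9.3]
0.131 [49.1 -7.3 -9.3]
0.131 [ 47.8 -13.6  -9.3]
0.131 [ 45.6 -19.8  -9.3]
0.131 [ 42.6 -25.6  -9.3]
0.131 [ 38.9 -30.9  -9.3]
```

```bash
python3 -m crank '[0,0,0.131,43,24,-9,0, 0,0,0.131,46,18,-9,0, 0,0,0.131,48,12,-9,0, 0,0,0.131,49,6,-9,0, 0,0,0.131,50,-1,-9,0]' && python3 -m crank '[0,0,0.131,49,-7,-9,0, 0,0,0.131,48,-14,-9,0, 0,0,0.131,46,-20,-9,0, 0,0,0.131,43,-26,-9,0, 0,0,0.131,39,-31,-9,0]'
python3 - <<'E'
from h import *
np.set_printoptions(precision=3,suppress=True)
o=get_obs();print(o["clock"],o["tool_pos"],o["orientation"])
m=eyes.snapshot("wrist");cv2.imwrite("pics/c.png",m)
for n,z in dict(press=0,tray_bar=.072,wheel_hub=.181,handle=.205,work_tile_top=.052).items():
    r=spotter.place_of("wrist",n)
    for q in r[:2]: print(n,np.round(q["location"]),round(q["p"],2),at_z("wrist",q["location"],z))
E
```

```text
clock: 1.52
tool_pos: [0.4008, 0.4397, 0.2721]
orientation: [-180.0, 0.0, -58.7]
force: [1.2, -0.0, -0.0]
opening: 0.0438
gripper_force: 0.0
clock: 2.15
tool_pos: [0.5615, 0.2485, 0.3171]
orientation: [-180.0, 0.0, -96.2]
force: [1.5, 0.8, -0.1]
opening: 0.0006
gripper_force: 0.0
2.15 [0.562 0.249 0.317] [-179.979    0.022  -96.199]
tray_bar [246. 130.] 0.97 [0.565 0.192 0.072]
```

View pics/c.png

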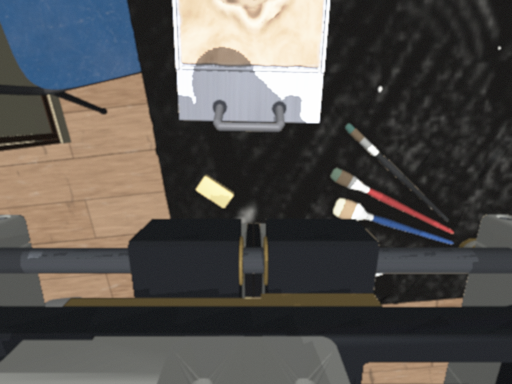

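Wrist view: bow bar from about (218,124) to (284,127), tray edges nearly vertical. The wheel is out of view, so I move forward and up to see it.

```bash
python3 -m crank '[0,0,0,50,0,-30,0, 0,0,0,50,0,-30,0, 0,0,0,50,0,-20,0, 0,0,0,0,0,0,0]'
python3 - <<'E'
from h import *
np.set_printoptions(precision=3,suppress=True)
o=get_obs();print(o["clock"],o["tool_pos"],o["orientation"])
m=eyes.snapshot("wrist");cv2.imwrite("pics/d.png",m)
for n,z in dict(press=0,tray_bar=.072,wheel_hub=.181,handle=.205,work_tile_top=.052).items():
    r=spotter.place_of("wrist",n)
    for q in r[:2]: print(n,np.round(q["location"]),round(q["p"],2),at_z("wrist",q["location"],z))
E
```

```text
clock: 2.95
tool_pos: [0.5448, 0.0992, 0.3994]
orientation: [-179.8, 0.1, -96.0]
force: [-0.6, -0.4, -0.1]
opening: 0.0006
gripper_force: 0.0
2.95 [0.545 0.099 0.399] [-179.761    0.119  -95.984]
press [253.  63.] 0.83 [ 0.527 -0.069  0.   ]
tray_bar [247. 208.] 0.58 [0.563 0.187 0.072]
wheel_hub [253.  34.] 0.69 [ 0.527 -0.067  0.181]
work_tile_top [253. 105.] 0.72 [0.535 0.007 0.052]
```

View pics/d.png

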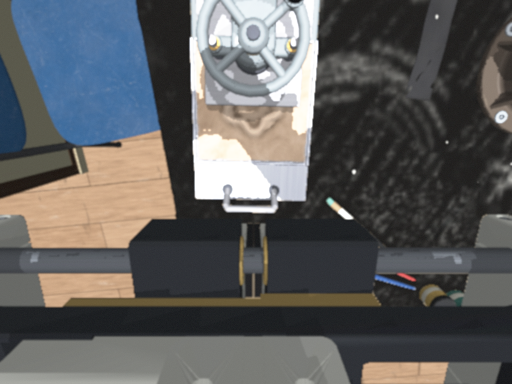

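Now the wheel shows: hub at (253,34), black handle at the top right rim (294,2), bar at (250,207). Going back in front of the bar and down.

```bash
python3 -m crank '[0,0,0.035,-50,-4,20,0, 0,0,0,-50,-3,40,0, 0,0,0,-48,-3,50,0, 0,0,0,0,0,60,0, 0,0,0,0,0,60,0]' && python3 -m crank '[0,0,0,0,0,60,0, 0,0,0,0,0,50,0, 0,0,0,0,0,0,0]'
python3 - <<'E'
from h import *
np.set_printoptions(precision=4,suppress=True)
p=at_z("wrist",(0,0),0)
o=get_obs();print(o["clock"],o["tool_pos"],o["orientation"],o["force"])
E
```

```text
clock: 3.88
tool_pos: [0.5719, 0.2418, 0.1698]
orientation: [180.0, -0.0, -97.8]
force: [1.4, 0.1, -1.2]
opening: 0.0002
gripper_force: 0.0
clock: 4.25
tool_pos: [0.5697, 0.239, 0.058]
orientation: [179.6, -0.4, -97.9]
force: [0.2, 0.0, 1.3]
opening: 0.0
gripper_force: 0.0
4.25 [0.5697 0.239  0.058 ] [179.6229  -0.3822 -97.929 ] [0.2004 0.0353 1.3169]
```

```bash
python3 -m crank '[0,0,0,15,0,0,0, 0,0,0,12,0,0,0, 0,0,0,10,0,0,0, 0,0,0,10,0,0,0, 0,0,0,10,0,0,0]'; python3 -m crank '[0,0,0,10,0,0,0, 0,0,0,10,0,0,0, 0,0,0,10,0,0,0, 0,0,0,8,0,0,0, 0,0,0,5,0,0,0]'
```

```text
clock: 4.88
tool_pos: [0.5657, 0.184, 0.0637]
orientation: [-179.9, 0.1, -97.9]
force: [1.2, 3.7, 2.3]
opening: 0.0004
gripper_force: 1.8
clock: 5.5
tool_pos: [0.5585, 0.1406, 0.0623]
orientation: [180.0, -0.0, -98.0]
force: [2.3, 3.3, 1.0]
opening: 0.0003
gripper_force: 1.6
```

```bash
python3 -m crank '[0,0,0,3,0,1,0, 0,0,0,3,0,1,0, 0,0,0,2,0,0,0, 0,0,0,2,0,0,0]'; python3 -m crank '[0,0,0,2,0,0,0, 0,0,0,0,0,0,0]'
```

```text
clock: 6.0
tool_pos: [0.5571, 0.1313, 0.0603]
orientation: [180.0, -0.0, -98.0]
force: [0.3, 3.8, 0.2]
opening: 0.0003
gripper_force: 1.6
clock: 6.25
tool_pos: [0.557, 0.1303, 0.0603]
orientation: [180.0, 0.1, -98.0]
force: [-1.0, 7.2, -1.1]
opening: 0.0002
gripper_force: 3.8
```

```bash
python3 -m crank '[0,0,0,2,0,0,0, 0,0,0,0,0,0,0]'; python3 -m crank '[0,0,0,2,0,0,0, 0,0,0,0,0,0,0]'
```

```text
clock: 6.5
tool_pos: [0.557, 0.1301, 0.0604]
orientation: [-180.0, 0.2, -98.0]
force: [-2.4, 16.5, -2.4]
opening: 0.0005
gripper_force: 7.7
clock: 6.75
tool_pos: [0.5571, 0.13, 0.0604]
orientation: [-179.9, 0.4, -98.0]
force: [-4.5, 24.7, -2.5]
opening: 0.0004
gripper_force: 11.7
```

Tray is home (force rises with no motion). Back off, rise, and look at the wheel.

```bash
python3 -m crank '[0,0,0,-20,0,0,0, 0,0,0,-25,0,0,0, 0,0,0,0,0,-60,0, 0,0,0,0,0,-60,0, 0,0,0,0,0,-60,0]' && python3 -m crank '[0,0,0,10,0,-60,0, 0,0,0,40,0,-60,0, 0,0,0,50,0,-40,0, 0,0,0,40,0,0,0, 0,0,0,0,0,0,0]'
python3 - <<'E'
from h import *
np.set_printoptions(precision=4,suppress=True)
o=get_obs();print(o["clock"],o["tool_pos"],o["orientation"])
m=eyes.snapshot("wrist");cv2.imwrite("pics/e.png",m)
for n,z in dict(tray_bar=.072,wheel_hub=.181,handle=.205,wheel=.181).items():
    r=spotter.place_of("wrist",n)
    for q in r[:2]: print(n,np.round(q["location"]),round(q["p"],2),at_z("wrist",q["location"],z))
E
```

```text
clock: 7.38
tool_pos: [0.5624, 0.1702, 0.2422]
orientation: [180.0, -0.1, -98.0]
force: [0.4, -0.4, -0.7]
opening: 0.0001
gripper_force: 0.0
clock: 8.0
tool_pos: [0.5438, 0.0359, 0.3925]
orientation: [-180.0, -0.0, -98.1]
force: [0.8, 0.2, -0.3]
opening: 0.0005
gripper_force: 0.0
8.0 [0.5438 0.0359 0.3925] [-179.9565   -0.0096  -98.1259]
tray_bar [255. 206.] 0.61 [0.5518 0.1181 0.072 ]
wheel_hub [256.  90.] 0.59 [ 0.5255 -0.0663  0.181 ]
handle [296.  49.] 0.75 [ 0.4752 -0.1006  0.205 ]Traceback (most recent call last):
  File "<stdin>", line 6, in <module>
ValueError: it knows: handle, pot_teal, pot_white, press, sanding_block, tray_bar, wax_block, wheel_hub, work_tile_top
```

View pics/e.png

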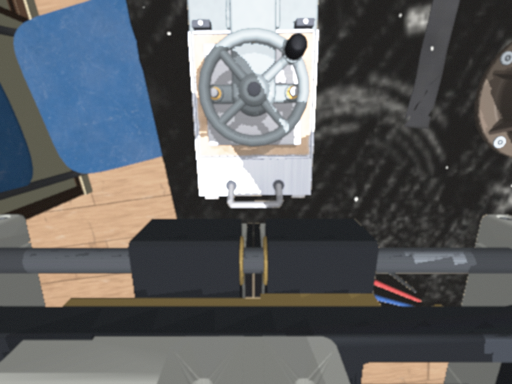

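Handle at (296,46) and hub at (255,90) in the picture; the detections agree with it, and the tray looks home. Clockwise from above, the handle goes first towards −x, so I come down behind it at about (0.516, −0.130).

```bash
python3 -m crank '[0,0,0,56,2,0,0, 0,0,0,56,2,0,0, 0,0,0,56,1,0,0, 0,0,0,0,0,50,0, 0,0,0,0,0,50,0]' && python3 -m crank '[0,0,0,0,0,50,0, 0,0,0,0,0,44,0, 0,0,0,0,0,0,0]'
python3 - <<'E'
from h import *
np.set_printoptions(precision=4,suppress=True)
p,r=tool();print(p)
H=np.array([.527,-.067]);a0=np.degrees(np.arctan2(p[1]-H[1],p[0]-H[0]))%360;print(a0,np.hypot(*(p[:2]-H)))
q=p.copy()
for i in range(1,41):
    a=np.radians(a0-10*i);t=np.array([*(H+.064*np.array([np.cos(a),np.sin(a)])),p[2]])
    rr=R.from_euler("xyz",[180,0,-98],degrees=True)
    print(round(a0-10*i),np.round(rr.inv().apply(t-q)[:2]*1000,1),end="; " if i%5 else "\n");q=t
E
```

```text
clock: 8.82
tool_pos: [0.5162, -0.1279, 0.2902]
orientation: [-180.0, 0.0, -98.0]
force: [0.9, 1.0, -0.8]
opening: 0.0004
gripper_force: 0.0
clock: 9.2
tool_pos: [0.514, -0.1272, 0.1943]
orientation: [179.6, -0.1, -97.9]
force: [1.1, -0.1, 1.3]
opening: 0.0005
gripper_force: 0.0
[ 0.514  -0.1272  0.1943]
257.8470193672422 0.06156841786305761
248 [ 0.7 11.2]; 238 [-3.7 10.5]; 228 [-5.4  9.7]; 218 [-7.   8.7]; 208 [-8.4  7.3]
198 [-9.6  5.7]; 188 [-10.4   4. ]; 178 [-11.    2.1]; 168 [-11.2   0.2]; 158 [-11.   -1.8]
148 [-10.5  -3.7]; 138 [-9.7 -5.4]; 128 [-8.7 -7. ]; 118 [-7.3 -8.4]; 108 [-5.7 -9.6]
98 [ -4.  -10.4]; 88 [ -2.1 -11. ]; 78 [ -0.2 -11.2]; 68 [  1.8 -11. ]; 58 [  3.7 -10.5]
48 [ 5.4 -9.7]; 38 [ 7.  -8.7]; 28 [ 8.4 -7.3]; 18 [ 9.6 -5.7]; 8 [10.4 -4. ]
-2 [11.  -2.1]; -12 [11.2 -0.2]; -22 [11.   1.8]; -32 [10.5  3.7]; -42 [9.7 5.4]
-52 [8.7 7. ]; -62 [7.3 8.4]; -72 [5.7 9.6]; -82 [ 4.  10.4]; -92 [ 2.1 11. ]
-102 [ 0.2 11.2]; -112 [-1.8 11. ]; -122 [-3.7 10.5]; -132 [-5.4  9.7]; -142 [-7.   8.7]
```

```bash
python3 -m crank '[0,0,0,1,11,-2,0, 0,0,0,-4,10,0,0, 0,0,0,-5,10,0,0, 0,0,0,-7,9,0,0, 0,0,0,-8,7,0,0]'; python3 -m crank '[0,0,0,-10,6,0,0, 0,0,0,-10,4,0,0, 0,0,0,-11,2,0,0, 0,0,0,-11,0,0,0, 0,0,0,-11,-2,0,0]'
python3 -c "
from h import *
p,_=tool();print(p,np.hypot(p[0]-.527,p[1]+.067),np.degrees(np.arctan2(p[1]+.067,p[0]-.527)))"
```

```text
clock: 9.82
tool_pos: [0.4717, -0.0982, 0.1999]
orientation: [-180.0, -0.0, -98.0]
force: [0.9, -1.7, -0.0]
opening: 0.0003
gripper_force: 1.0
clock: 10.45
tool_pos: [0.4706, -0.0443, 0.1997]
orientation: [-180.0, -0.0, -97.9]
force: [4.2, -7.4, -0.9]
opening: 0.0003
gripper_force: 3.2
[ 0.47058243 -0.04427827  0.19971185] 0.06082120587592478 158.06327934292554
```

```bash
python3 -m crank '[0,0,0,-11,-3,0,0, 0,0,0,-11,-5,0,0, 0,0,0,-10,-7,0,0, 0,0,0,-8,-8,0,0, 0,0,0,-6,-10,0,0]'; python3 -m crank '[0,0,0,-4,-10,0,0, 0,0,0,-2,-11,0,0, 0,0,0,0,-11,0,0, 0,0,0,2,-11,0,0, 0,0,0,4,-10,0,0]'
python3 - <<'E'
from h import *
p,_=tool();print(p,np.hypot(p[0]-.527,p[1]+.067),np.degrees(np.arctan2(p[1]+.067,p[0]-.527)))
m=eyes.snapshot("wrist");t=eyes.snapshot("top");print(spotter.place_of("top","handle")[:1])
cv2.imwrite("pics/f.png",np.hstack([m[:,100:500],cv2.resize(t[150:270,190:340],(400,320))[:320]if 0 else cv2.copyMakeBorder(cv2.resize(t[150:270,190:340],(400,320)),0,64,0,0,0)]))
E
```

```text
clock: 11.08
tool_pos: [0.5093, -0.0031, 0.1992]
orientation: [179.9, -0.0, -98.0]
force: [-2.6, -1.8, 0.1]
opening: 0.0002
gripper_force: 1.2
clock: 11.7
tool_pos: [0.5628, -0.0111, 0.1996]
orientation: [-180.0, 0.0, -98.0]
force: [-2.5, 1.5, 0.2]
opening: 0.0003
gripper_force: 1.1
[ 0.56277019 -0.01105305  0.19962373] 0.06640457776025781 57.406812591172056
[{'location': [257.1, 182.8], 'p': 0.7}]
```

View pics/f.png

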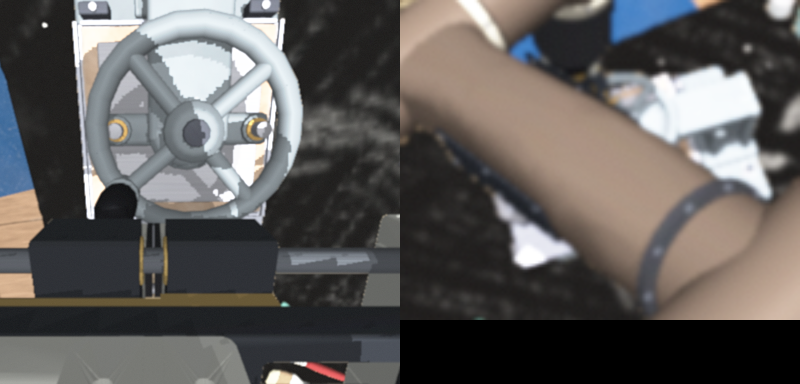

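The wheel has turned as planned: the handle is now lower left at (115,200), just ahead of the fingers. Continuing round.

```bash
python3 -m crank '[0,0,0,6,-9,0,0, 0,0,0,7,-9,0,0, 0,0,0,9,-7,0,0, 0,0,0,10,-6,0,0, 0,0,0,10,-4,0,0]'; python3 -m crank '[0,0,0,11,-2,0,0, 0,0,0,11,0,0,0, 0,0,0,11,2,0,0, 0,0,0,10,4,0,0, 0,0,0,10,5,0,0]'
python3 - <<'E'
from h import *
p,_=tool();print(p,np.hypot(p[0]-.527,p[1]+.067),np.degrees(np.arctan2(p[1]+.067,p[0]-.527)))
E
```

```text
clock: 12.48
tool_pos: [0.5907, -0.0583, 0.1994]
orientation: [180.0, 0.0, -98.0]
force: [-1.4, 2.4, 0.1]
opening: 0.0007
gripper_force: 1.3
clock: 13.1
tool_pos: [0.5711, -0.1068, 0.1984]
orientation: [179.7, 0.2, -98.0]
force: [-14.0, 27.8, 8.1]
opening: 0.0004
gripper_force: 13.3
[ 0.57111624 -0.10678764  0.19841964] 0.05940790683201937 -42.04673026817743
```

Force is up to about 30 N. Relieve at once and look.

```bash
python3 -m crank '[0,0,0,-6,-2,0,0]'
python3 - <<'E'
from h import *
o=get_obs();p,_=tool();print(p,o["force"],o["clock"],o["moment"])
m=eyes.snapshot("wrist");s=eyes.snapshot("scene")
print([(c,spotter.place_of(c,"handle")[:1]) for c in("wrist","scene")])
cv2.imwrite("pics/g.png",np.hstack([m[:,100:500],cv2.resize(s[130:245,190:310],(400,384))]))
E
```

```text
clock: 13.22
tool_pos: [0.5761, -0.1039, 0.1998]
orientation: [180.0, -0.0, -98.0]
force: [0.7, -0.8, -0.6]
opening: 0.0004
gripper_force: 0.0
[ 0.57610352 -0.10386824  0.19982312] [ 0.65750319 -0.77945986 -0.61453565] 13.225 [ 0.04789278 -0.17269213  0.00326127]
[('wrist', [{'location': [286.3, 196.1], 'p': 0.79}]), ('scene', [{'location': [237.1, 163.2], 'p': 0.82}])]
```

View pics/g.png

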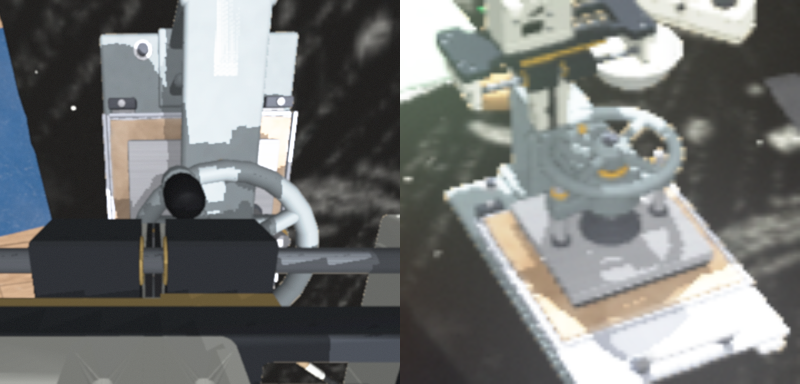

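The handle is at (185,196) in the left crop, ahead of the fingers' flat face and wedging radially. I work out its place and re-seat the fingers on its +x side.

```bash
python3 - <<'E'
from h import *
h=at_z("wrist",(286.3,196.1),.199);p,_=tool()
print(h,np.hypot(h[0]-.527,h[1]+.067),np.degrees(np.arctan2(h[1]+.067,h[0]-.527)),tri([("wrist",(286.3,196.1)),("scene",(237.1,163.2))]))
r=R.from_euler("xyz",[180,0,-98],degrees=True).inv()
for a in(-45,-50,-60,-70,-80,-90,-100,-110,-120):
    t=np.array([.527+.066*np.cos(np.radians(a)),-.067+.066*np.sin(np.radians(a)),p[2]]);print(a,np.round(r.apply(t-p)*1000,1)[:2])
E
```

```text
[ 0.5538145  -0.12688808  0.199     ] 0.06561706277993612 -65.879862415324 [ 0.55291867 -0.12461339  0.19172485]
-45 [10.5  2.2]
-50 [14.9  5.9]
-60 [22.7 14.3]
-70 [29.  23.9]
-80 [33.5 34.5]
-90 [36.1 45.7]
-100 [36.7 57.2]
-110 [35.3 68.7]
-120 [31.9 79.7]
```

```bash
python3 -m crank '[0,0,0,-3,-10,0,0, 0,0,0,0,-9,0,0, 0,0,0,12,0,0,0, 0,0,0,12,0,0,0, 0,0,0,0,0,0,0]'; python3 -m crank '[0,0,0,0,5,0,0, 0,0,0,0,5,0,0, 0,0,0,0,5,0,0]'
```

```text
clock: 14.05
tool_pos: [0.5926, -0.1277, 0.1995]
orientation: [180.0, -0.0, -98.0]
force: [-1.2, 0.6, -0.6]
opening: 0.0005
gripper_force: 0.0
clock: 14.42
tool_pos: [0.5795, -0.1248, 0.2005]
orientation: [-179.8, -0.0, -97.9]
force: [7.0, -5.4, -1.1]
opening: 0.0002
gripper_force: 3.4
```

```bash
python3 -m crank '[0,0,0,3,7,0,0, 0,0,0,3,7,0,0, 0,0,0,2,7,0,0, 0,0,0,2,7,0,0, 0,0,0,1,7,0,0]'
python3 - <<'E'
from h import *
m=eyes.snapshot("wrist")
q=spotter.place_of("wrist","handle")[:1]
for r in q:
    h=at_z("wrist",r["location"],.197);print(r,h,np.hypot(h[0]-.527,h[1]+.067),np.degrees(np.arctan2(h[1]+.067,h[0]-.527)))
E
```

```text
clock: 15.05
tool_pos: [0.5421, -0.1306, 0.2002]
orientation: [-179.9, -0.0, -97.9]
force: [2.9, -2.9, 1.5]
opening: 0.0007
gripper_force: 1.7
{'location': [299.5, 227.6], 'p': 0.63} [ 0.51127901 -0.13130529  0.197     ] 0.06619909710014177 -103.73788151441828
```

```bash
python3 -m crank '[0,0,0,1,7,0,0, 0,0,0,0,7,0,0, 0,0,0,0,7,0,0, 0,0,0,-1,6,0,0, 0,0,0,-2,5,0,0]'
python3 - <<'E'
from h import *
m=eyes.snapshot("wrist");s=eyes.snapshot("scene")
for c in("wrist","scene"):
  for r in spotter.place_of(c,"handle")[:1]:
    h=at_z(c,r["location"],.197);print(c,r,h,np.hypot(h[0]-.527,h[1]+.067),np.degrees(np.arctan2(h[1]+.067,h[0]-.527)))
E
```

```text
clock: 15.78
tool_pos: [0.5105, -0.1237, 0.1996]
orientation: [-180.0, 0.0, -98.0]
force: [6.3, 2.4, -1.7]
opening: 0.0004
gripper_force: 2.6
scene {'location': [261.7, 154.9], 'p': 0.73} [ 0.46307755 -0.11352318  0.197     ] 0.07906001460888043 -143.9526240779796
```

```bash
python3 -m crank '[0,0,0,-2,4,0,0, 0,0,0,-2,3,0,0, 0,0,0,0,0,0,0, 0,0,0,5,-12,0,0, 0,0,0,0,-8,0,0]' && python3 -m crank '[0,0,0,0,0,-40,0, 0,0,0,0,0,-50,0, 0,0,0,0,0,-60,0, 0,0,0,-50,0,-43,0, 0,0,0,-60,0,0,0]' && python3 -m crank '[0,0,0,-50,0,0,0, 0,0,0,0,0,0,0, 0,0,0,0,0,0,0]'
python3 - <<'E'
from h import *
p,_=tool();print(p)
m=eyes.snapshot("wrist");s=eyes.snapshot("scene");t=eyes.snapshot("top");cv2.imwrite("pics/h.png",m)
for c,n,z in(("wrist","handle",.198),("wrist","wheel_hub",.174),("wrist","tray_bar",.072),("scene","handle",.198),("top","handle",.198)):
  for r in spotter.place_of(c,n)[:1]:
    h=at_z(c,r["location"],z);print(c,n,r,h,np.degrees(np.arctan2(h[1]+.067,h[0]-.527)))
E
```

```text
clock: 16.6
tool_pos: [0.5236, -0.1274, 0.1993]
orientation: [179.9, -0.0, -98.0]
force: [-0.0, 0.8, 0.0]
opening: 0.0007
gripper_force: 0.0
clock: 17.23
tool_pos: [0.5397, -0.0204, 0.3941]
orientation: [-179.7, 0.1, -98.1]
force: [0.8, 0.5, 0.2]
opening: 0.0005
gripper_force: 0.0
clock: 17.6
tool_pos: [0.5452, 0.029, 0.3899]
orientation: [179.9, -0.0, -97.9]
force: [-0.3, 0.2, -0.4]
opening: 0.0002
gripper_force: 0.0
[0.54521094 0.02904743 0.38991937]
wrist handle {'location': [296.0, 51.4], 'p': 0.97} [ 0.47525167 -0.10997346  0.198     ] -140.2926764642836
wrist wheel_hub {'location': [257.4, 96.8], 'p': 0.68} [ 0.52558094 -0.06862534  0.174     ] -131.12381645050783
wrist tray_bar {'location': [254.7, 207.4], 'p': 0.66} [0.55357505 0.11197267 0.072     ] 81.55405510011597
scene handle {'location': [261.4, 155.4], 'p': 0.89} [ 0.46633667 -0.11050697  0.198     ] -144.3523905147304
top handle {'location': [291.3, 200.4], 'p': 0.7} [ 0.47256028 -0.10721405  0.198     ] -143.5471079186856
```

View pics/h.png

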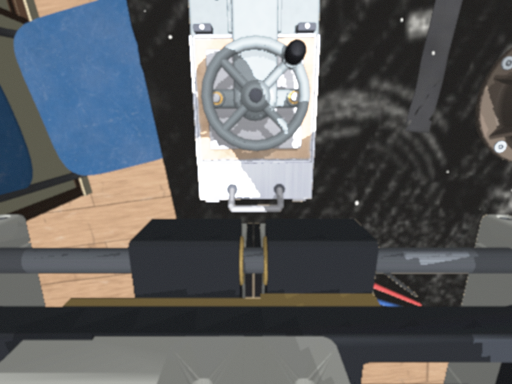

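The handle at (295,50) is about 9 mm (8°) short of its start; both cameras agree. That is within tolerance, but I'll nudge it for margin.

```bash
python3 -m crank '[0,0,0,53,-2,0,0, 0,0,0,53,0,0,0, 0,0,0,52,0,0,0, 0,0,0,0,0,50,0, 0,0,0,0,0,50,0]' && python3 -m crank '[0,0,0,0,0,50,0, 0,0,0,0,0,40,0, 0,0,0,0,0,0,0]'
```

```text
clock: 18.62
tool_pos: [0.525, -0.1289, 0.2896]
orientation: [-179.9, 0.0, -98.1]
force: [1.8, 0.2, 0.5]
opening: 0.0007
gripper_force: 0.0
clock: 19.0
tool_pos: [0.5231, -0.128, 0.1978]
orientation: [179.7, -0.1, -98.0]
force: [0.2, 0.2, 0.9]
opening: 0.0
gripper_force: 0.0
```

```bash
python3 -m crank '[0,0,0,-1,8,0,0, 0,0,0,-1,8,0,0, 0,0,0,-3,6,0,0, 0,0,0,-4,6,0,0, 0,0,0,0,0,0,0]' && python3 -m crank '[0,0,0,5,-12,0,0, 0,0,0,0,-10,0,0, 0,0,0,0,0,-40,0, 0,0,0,0,0,-50,0, 0,0,0,0,0,-60,0]' && python3 -m crank '[0,0,0,-50,0,-40,0, 0,0,0,-60,0,0,0, 0,0,0,-45,0,0,0, 0,0,0,0,0,0,0, 0,0,0,0,0,0,0]'
python3 - <<'E'
from h import *
m=eyes.snapshot("wrist");s=eyes.snapshot("scene");t=eyes.snapshot("top")
for c,n,z in(("wrist","handle",.198),("wrist","tray_bar",.072),("top","handle",.198),("scene","handle",.198)):
  for r in spotter.place_of(c,n)[:1]:
    h=at_z(c,r["location"],z);print(c,n,r,h)
for n in("sanding_block","wax_block","pot_teal","pot_white"):
  for c in ("scene","top"):
    for r in spotter.place_of(c,n)[:1]: print(n,c,at_z(c,r["location"],0))
E
```

```text
clock: 19.62
tool_pos: [0.4989, -0.1144, 0.2011]
orientation: [-179.9, 0.0, -97.9]
force: [1.3, 1.1, 1.8]
opening: 0.0005
gripper_force: 0.6
clock: 20.25
tool_pos: [0.5197, -0.1232, 0.3506]
orientation: [179.8, -0.0, -98.0]
force: [1.4, -0.3, -0.4]
opening: 0.0004
gripper_force: 0.0
clock: 20.88
tool_pos: [0.5414, 0.0293, 0.3888]
orientation: [179.9, -0.0, -97.9]
force: [0.1, -0.0, 0.3]
opening: 0.0008
gripper_force: 0.0
wrist handle {'location': [297.4, 57.7], 'p': 0.71} [ 0.47053696 -0.10256864  0.198     ]
wrist tray_bar {'location': [251.8, 208.1], 'p': 0.56} [0.55497753 0.11250837 0.072     ]
top handle {'location': [286.1, 201.1], 'p': 0.47} [ 0.47763294 -0.08989337  0.198     ]
scene handle {'location': [264.5, 157.9], 'p': 0.72} [ 0.46576518 -0.09310014  0.198     ]
sanding_block scene [ 0.47442929 -0.40662926  0.        ]
sanding_block top [ 0.46564997 -0.41005717  0.        ]
wax_block scene [0.63887418 0.29603637 0.        ]
wax_block top [0.63986901 0.2889068  0.        ]
pot_teal scene [0.63265087 0.28718829 0.        ]
pot_teal top [0.62550768 0.37279862 0.        ]
pot_white scene [0.51792362 0.40862222 0.        ]
pot_white top [5.08239594e-01 3.93885023e-01 2.22044605e-16]
```

```bash
python3 -c "
from h import *
print(ctrl.close_job())"
```

```text
the job is handed in; nothing more can be done
None
```

The job is handed in, with no verdict shown: the tray is home, the wheel is one clockwise turn on with its handle about 5 mm from its start (wrist camera; a less certain top reading says about 9 mm), and the arm stands clear. The main risk is a brief jam against the handle, where the wrist read about 32 N (one finger pad 13 N) against the 30 N limit before I backed off.

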